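# Unlatch the sample chamber and hold its inspection flap at the index

## Task

Open the white sample chamber for inspection: turn the orange latch counter-clockwise until it clicks past its detent and frees the blue flap, then lift the flap by its black ball handle until it is in line with the red index arm on the chamber's left side. The flap falls shut if let go, so finish while still holding it steady in line with the arm; leave the red arm as it is set and do not disturb the bottles and other things standing round about.

Things in the scene. Friction and masses are not known exactly. Their poses are not given: they have to be found in the camera images.
- chamber: White box 200 x 200 x 100 mm, fixed to the bench, open at the top under the flap. Origin: centre of its underside; z up, x towards the hinge (rear) side, y towards the side with the index arm (left). Along its front top edge runs a 45 mm deep grey ledge, top at z = 100 mm, that carries the latch. A steel quadrant (arc of 7 mm bar, radius 150 mm about the hinge line) stands along its left side at y = 117 mm and reaches up to z = 246 mm.
- latch_grip (a point): Point on the latch's vertical axis, at the height to grip its orange wing: at x -78, y -60, z 131 mm in the chamber's frame. The wing is 42 mm long, 10 mm thick, and reaches from z = 112 to 143 mm; at latch value 0 it lies along the chamber's x, and it turns with the latch. Axes turn with the latch: x along the wing. A brass tongue below the wing, pointing along +x from the axis (37 mm), lies over the flap's front edge and locks it.
- latch (a joint): Angle of the latch, rad, growing counter-clockwise seen from above. Starts between 0 and 0.2, stop at 1.4. A sprung detent resists from about 0.6 on (up to about 0.15 N m), is passed at 0.9 and then pushes the latch onward to about 1.15. The tongue is clear of the flap above 1.05.
- flap_handle (a point): Centre of the black ball handle, 26 mm in diameter, on an 8 mm stem standing on the flap, 42 mm above the chamber's ledge level when shut (x -20, y 20, z 145 mm in the chamber's frame). In the flap it lies 105 mm in front of the hinge line and 43.5 mm above it. Gripped with one finger at its left and one at its right (closing along the hinge line), it turns easily between them as the flap swings, with the gripper kept upright; the stem then leans between the fingers.
- flap_hinge (a point): Point on the flap's hinge line beside the ball handle: at x 85, y 20, z 101.5 mm in the chamber's frame. The hinge line runs along the chamber's y; the flap's front edge rises and swings back as it opens.
- flap (a joint): Angle of the blue flap (140 x 180 x 5 mm, about 0.3 kg), rad: 0 shut and level, growing as it opens, stop at 1.45. It swings freely and falls shut by itself; raising it takes 2 to 3 N at the ball.
- flap_pointer (a point): Front end of the flap's left edge, by its yellow pointer, 140 mm from the hinge line. Axes are the flap's: x from here towards the hinge.
- index (a joint): Angle of the red index arm, rad, on the same hinge line and measured as the flap's: 0 level, growing upwards. Set somewhere between 0.45 and 0.95; the flap is in line with it when both values are equal. It turns stiffly and must not be shifted.
- index_tip (a point): Red ball at the end of the red index arm, 150 mm from the hinge line, at y = 108 mm in the chamber's frame. Axes are the arm's: x from here towards the hinge.
- beaker_pp: Bystander: white plastic beaker, 74 x 83 x 99 mm; origin at the centre of its underside.
- indicator_bottle: Bystander: small bottle with pink contents, 43 mm wide, 103 mm tall; origin under its centre.
- crucible: Bystander: small white crucible, 44 mm wide, 31 mm tall; origin under its centre.
- conical_flask: Bystander: conical flask with pink contents, 65 mm wide, 107 mm tall; origin under its centre.
- wash_bottle: Bystander: wash bottle with red cap and bent spout, 64 x 107 x 176 mm; origin under its centre.
- weight_0: Bystander: brass weight with a knob, 27 mm wide, 34 mm tall; origin under its centre.

How it is judged:
By the outcome, as a careful person would: the job done as asked, in the order asked, and still so for the second after the job is handed in, while the arm keeps its last pose, push and grip.
It also fails if it takes over 45 s, if anything falls off the work surface, if the arm or the gripper's body presses on something with over 40 N, if the wrist force passes 120 N, or if a joint passes its speed limit or range.

## Robot

A 7-joint arm with a two-finger parallel gripper is mounted at the origin on a cart in front of the work surface, level with it; the furniture and walls round the work are solid. World frame = base frame: x ahead of the robot, y to its left, z up, the work surface at z = 0. Lengths are in mm, angles in rad, forces in N, time in s.
With the tool pointing down it reaches from about 425 to 875 mm from the base axis. Payload 8.4 kg.
Tool frame: the origin (TCP) lies at the very end of the fingers, on their centre line; the grasp point (between the pads) lies 19 mm behind it (robot.grip_point_offset is the distance from the TCP to the grasp point, in mm); z points along the fingers, y is the direction in which the jaws open and shut (so a half turn about z gives the same grasp; the last joint's range is limited). The gripper opens to 87 mm and grips with 3 to 60 N. Pads are 19 mm wide; open, the fingers measure 117 mm over their backs; the gripper's body (75 mm by 190 mm) begins 51 mm behind the grasp point.
Start: joints at [1.167, 0.333, 0.04, 1.465, -0.013, 1.343, -0.059], TCP at [195.044, -620.017, 222.546] pointing down, gripper open.
Joint ranges: [-2.58, 2.58], [-0.38, 2.09], [-1.3, 1.39], [0.25, 2.4], [-1.5, 4.64], [0.08, 2.09], [-2.65, 2.65]. Speed limits (rad/s): [2.22, 2.22, 2.79, 2.79, 3.14, 3.14, 3.14].

## Interface

Orientations are given as a rotation vector (axis times angle).
In Python, from rig import readout, vision, job_done, robot gives the robot as it stands.
- The arm moves only by the tool step_arm, never from a script. Its argument "deltas" is a list of rows, each a list of 5 numbers: the shift along the tool's x, y, z in cm, then the turn about the tool's z in rad, then the finger opening in cm, from 0 to 8.7. A call has 1 to 12 rows; each row is the pose to reach, as a shift and turn from the pose measured when the call began, along the tool's axes at that moment; what a row does not reach only later rows make up. A row lasts 1/8 s, in which the tool goes at most 62.5 mm and 10.7 degrees, less where a joint would pass 70% of its speed; a pose out of reach is approached as far as the arm can. A call with a gripper value outside its range is refused whole. The fingers move at their own pace and stop on an object; "force" is the grip in N (left out, the last holds). Time passes only in rows, so rows that repeat a pose let the fingers close. It gives the time, the measured TCP pose, the force and the opening at its end, in the units of the state.
- readout.state(): the state, without advancing time (a new reading comes with each control period).
- vision.snapshot(name): name is "scene" or "top" or "wrist"; returns a dict with "img" (420x560x3 uint8, blue, green, red), "mtx" (3x3 intrinsics, pixels), "dist" ([k1, k2, p1, p2, k3] as OpenCV has them; the pictures are not rectified), "rvec" (rotation vector, rad) and "tvec" (3), from world to camera coordinates, as OpenCV has them. Camera axes: x right, y down, z forward; pixel columns grow to the right and rows downward; lengths in mm; the calibration is good to about 2 mm. A picture is of the moment at which its call begins. There is no depth.
- job_done(): hands the job in, once; it reports no verdict.
The state is a dict: "clock": time; "qpos": joint angles; "qvel": joint speeds; "effort": joint torques, N m; "position": TCP position; "tcp_rot": TCP orientation; "force": force on the tool from outside, world axes, zero at the start; "ft_torque": the same for the moment, N m; "width": opening from 0.0 (shut) to 1.0 (fully open).
Only numpy, scipy, OpenCV 4.12 (cv2) and the standard library are available. Lean on these libraries where they do the work, as an engineer would, in place of code of your own. Each camera call takes 0.05 s, during which the arm holds its last target. There are 200 camera calls.

## Working session

There is one attempt and no reset: what is moved stays moved. The work goes in short steps, Python scripts to look and compute and a tool call to move; the robot and the scene stay as the last step left them, time stands still between calls to the robot, and variables do not carry over. Pictures are saved under pics/ and viewed, about 8 in all and at most 12, crops included, and the job is handed in when it is done.

Besides the shell and the picture viewer there is one more tool, called after "Call:" by a JSON object that holds its "api" and its "payload", one argument or row to a line. step_arm: Moves the arm, as the interface text tells. Its arguments: {"type":"object","properties":{"deltas":{"type":"array","items":{"type":"array","items":{"type":"number"}}},"force":{"type":"number"}},"required":["deltas"]}

```bash
mkdir -p pics; ls; python3 - <<'E'
from rig import readout, vision
import cv2,pickle
d={}
for n in("scene","top"):
    s=vision.snapshot(n);d[n]=s;cv2.imwrite(f"pics/{n}0.png",s["img"])
pickle.dump(d,open("s0.pkl","wb"))
print(readout.state())
E
```

```text
pics
{'clock': 0.1, 'qpos': array([ 1.16681529,  0.33387581,  0.03986126,  1.46618028, -0.01340954,
        1.34331487, -0.05849984]), 'qvel': array([-0.00088003, -0.0022113 , -0.00026634, -0.00213211,  0.00014373,
       -0.00011139, -0.00058246]), 'effort': array([ 3.18883111e-03, -6.57811618e+01,  1.33911733e+00, -4.04712653e+01,
       -5.97010483e-02,  4.09856869e-02,  2.60790421e-05]), 'position': array([ 194.91060216, -619.63620311,  221.72631396]), 'tcp_rot': array([-3.10372446e+00, -4.76664000e-01,  4.97493899e-04]), 'force': array([-0.63035016,  0.46747225, -0.63537801]), 'ft_torque': array([ 0.02060806,  0.01332819, -0.00226446]), 'width': 1.0004118940790785}
```

View pics/scene0.png

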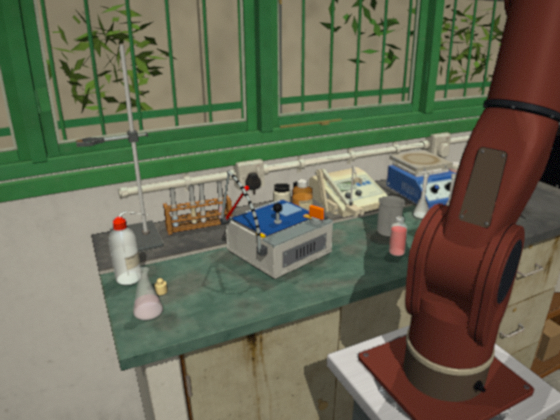

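View pics/top0.png

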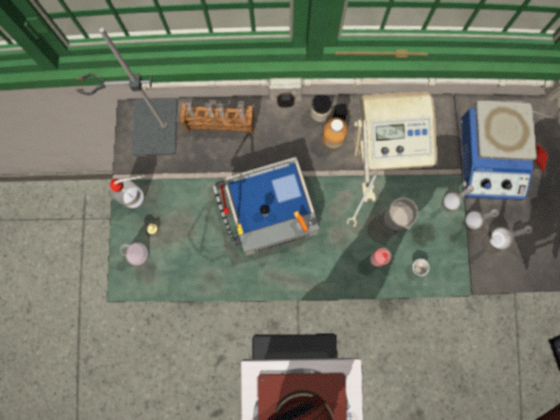

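Scene: chamber at about (280,237), red arm at about (240,200). Top: chamber centred on (270,205), rotated by about 15°, with the orange wing at (301,221) and the ball at (265,210). I'll enlarge both crops.

```bash
python3 - <<'E'
import cv2,pickle,numpy as np
d=pickle.load(open("s0.pkl","rb"))
a=cv2.resize(d["top"]["img"][145:265,200:340],None,fx=5,fy=5,interpolation=cv2.INTER_CUBIC)
cv2.imwrite("pics/t1.png",a)
b=cv2.resize(d["scene"]["img"][165:280,210:345],None,fx=5,fy=5,interpolation=cv2.INTER_CUBIC)
cv2.imwrite("pics/s1.png",b)
E
```

```text
(no output)
```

View pics/t1.png

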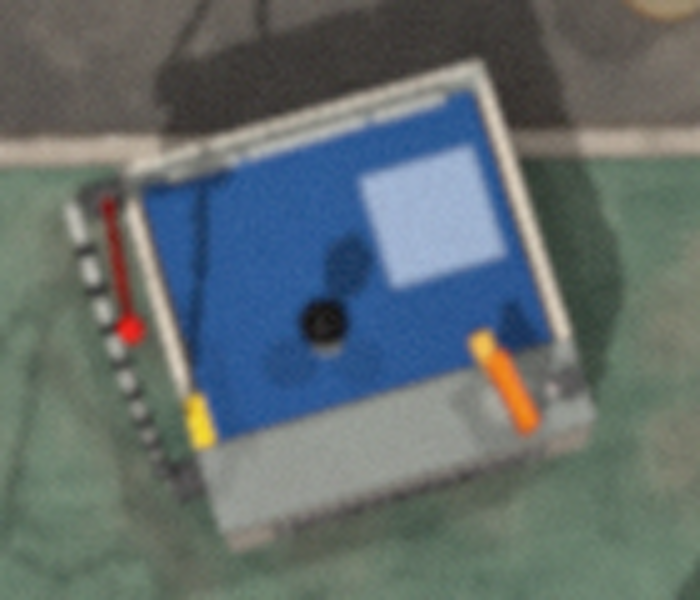

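View pics/s1.png

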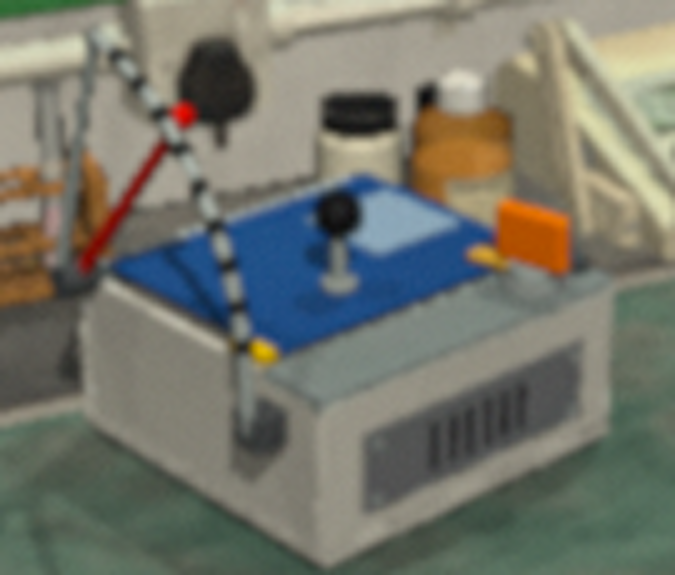

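Top crop: ball at (325,322), red tip at (130,328), wing from (475,345) to (530,425), flap pointer at (200,420). Chamber corners are rear-right (482,62) and rear-left (128,168). Scene crop: ball (338,213), red tip (184,114), corners at front-left top (322,405), bottom (328,567) and front-right top (610,290). Next I fit the chamber pose and both angles.

```bash
cat > h.py <<'E'
import cv2,numpy as np,pickle
from scipy.optimize import least_squares
from scipy.spatial.transform import Rotation as R
def proj(s,P): return cv2.projectPoints(np.asarray(P,float).reshape(-1,3),s["rvec"],s["tvec"],s["mtx"],s["dist"])[0].reshape(-1,2)
def blob(s,lo,hi,box,minS=130,minV=60):
    x0,y0,x1,y1=box; hsv=cv2.cvtColor(s["img"][y0:y1,x0:x1],cv2.COLOR_BGR2HSV)
    h=hsv[...,0].astype(int); h=np.where(h>170,h-180,h)
    m=((h>=lo)&(h<=hi)&(hsv[...,1]>minS)&(hsv[...,2]>minV))
    n,l,st,c=cv2.connectedComponentsWithStats(m.astype(np.uint8))
    i=1+np.argmax(st[1:,4]); return c[i]+[x0,y0],st[i,4],(l==i),(x0,y0)
def ray(s,p):
    Rm=cv2.Rodrigues(s["rvec"])[0]; u=cv2.undistortPoints(np.array([[p]],float),s["mtx"],s["dist"])[0,0]
    return -Rm.T@s["tvec"].ravel(),Rm.T@np.array([u[0],u[1],1])
def onz(s,p,z):
    o,d=ray(s,p); return o+d*(z-o[2])/d[2]
def tri(s1,p1,s2,p2):
    o1,d1=ray(s1,p1);o2,d2=ray(s2,p2)
    d1=d1/np.linalg.norm(d1);d2=d2/np.linalg.norm(d2)
    t=np.linalg.lstsq(np.c_[d1,-d2],o2-o1,rcond=None)[0]
    a=o1+t[0]*d1;b=o2+t[1]*d2; return (a+b)/2,np.linalg.norm(a-b)
def W(p,P):
    c,s=np.cos(p[2]),np.sin(p[2]); P=np.asarray(P,float); return np.array([p[0]+c*P[0]-s*P[1],p[1]+s*P[0]+c*P[1],P[2]])
def C(p,P):
    return W([0,0,-p[2]],np.asarray(P)-[p[0],p[1],0])
E
python3 - <<'E'
from h import *
d=pickle.load(open("s0.pkl","rb"));T,S=d["top"],d["scene"]
t=lambda x,y:(200+(x+.5)/5-.5,145+(y+.5)/5-.5); s=lambda x,y:(210+(x+.5)/5-.5,165+(y+.5)/5-.5)
obs=[(T,t(325,322),(-20,20,145)),(S,s(338,213),(-20,20,145)),
(T,t(482,62),(100,-100,100)),(T,t(128,168),(100,100,100)),
(S,s(322,405),(-100,100,100)),(S,s(610,290),(-100,-100,100)),(S,s(328,567),(-100,100,0)),(S,s(100,275),(100,100,100))]
f=lambda p:np.concatenate([proj(c,W(p,P))[0]-q for c,q,P in obs])
c0=onz(T,t(325,322),145);r=least_squares(f,[c0[0],c0[1],.28],loss="soft_l1",x_scale=[10,10,.1])
p=r.x;print(p,f(p).reshape(-1,2).round(1).tolist())
b,g=tri(T,t(325,322),S,s(338,213));print("ball",b,g,C(p,b))
rt=blob(T,-5,4,(215,200,240,220),150,150);rs=blob(S,-5,4,(240,180,255,195),150,120)
print("red",rt[:2],rs[:2]); b,g=tri(T,rt[0],S,rs[0]);c=C(p,b);print(c,g,"ang",np.arctan2(c[2]-101.5,85-c[0]),np.hypot(c[2]-101.5,85-c[0]))
o=blob(T,5,16,(285,205,320,240),170,120);ys,xs=np.nonzero(o[2]);w=onz(T,o[0],141)
print("orange",o[:2],C(p,w),"exp",W(p,(-78,-60,131)))
uv=np.c_[xs,ys]+np.array(o[3]);q=np.array([onz(T,a,141)[:2] for a in uv]);v=np.linalg.svd(q-q.mean(0))[2][0];print("wing ang rel",np.arctan(v[1]/v[0])-p[2])
print("mm/px",np.linalg.norm(onz(T,(270,200),140)-onz(T,(271,200),140)))
for n,P in dict(latch=(-78,-60,131),ball=(-20,20,145),hinge=(85,20,101.5)).items(): print(n,W(p,P))
E
```

```text
[5.53481142e+02 7.03666560e+01 2.75723500e-01] [[0.3, 0.8], [0.3, -0.6], [0.6, -0.0], [-2.1, 0.2], [0.1, -1.8], [1.4, -3.3], [-0.6, 2.1], [-4.8, -2.8]]
ball [531.01959817  84.57838645 142.62023321] 0.9012676261818429 [-17.74409025  19.7899339  142.62023321]
red (array([225.65, 210.4 ]), np.int32(20)) (array([246.41176471, 187.23529412]), np.int32(17))
[-10.06074563 108.42998099 217.42192702] 2.343189761711415 ang 0.8839540964761063 149.9147708697381
orange (array([301.69354839, 222.25806452]), np.int32(62)) [-75.35235109 -58.12813722 141.        ] exp [494.76191103  -8.60202101 131.        ]
wing ang rel 0.18407452959596549
mm/px 2.4897454253888354
latch [494.76191103  -8.60202101 131.        ]
ball [528.7917085   84.16636199 145.        ]
hinge [629.82569905 112.75189597 101.5       ]
```

Call:
{"api": "step_arm", "payload": {
  "deltas": [
    [0, 0, -5, 0, 8.7],
    [5, -5.4, -8, 0, 8.7],
    [9.3, -10, -8, 0, 8.7],
    [14, -15, -8, 0, 8.7],
    [18.7, -20, -8, 0, 8.7],
    [23.3, -25, -8, -0.05, 8.7],
    [28, -30, -8, -0.1, 8.7],
    [32.7, -35, -8, -0.15, 8.7],
    [37.3, -40, -8, -0.15, 8.7],
    [42, -45, -8, -0.15, 8.7],
    [46.7, -50.3, -8, -0.15, 8.7],
    [46.7, -50.3, -8, -0.15, 8.7]
  ]
}}

```text
clock: 1.6
position: [488.3, -1.4, 302.4]
tcp_rot: [-3.06, -0.707, 0.0]
force: [1.3, -0.7, -0.3]
width: 0.999
```

```bash
python3 - <<'E'
from rig import readout, vision
import cv2,pickle,numpy as np
d={n:vision.snapshot(n) for n in("scene","top","wrist")}
pickle.dump(d,open("s1.pkl","wb"))
st=readout.state();print({k:np.round(st[k],3) for k in("clock","qpos","position","tcp_rot","force","width")})
cv2.imwrite("pics/w1.png",d["wrist"]["img"])
cv2.imwrite("pics/s2.png",cv2.resize(d["scene"]["img"][60:300,180:480],None,fx=2.5,fy=2.5,interpolation=cv2.INTER_CUBIC))
E
```

```text
{'clock': np.float64(1.75), 'qpos': array([ 5.370e-01,  1.000e-03, -6.190e-01,  1.690e+00, -2.000e-03,
        1.452e+00, -1.191e+00]), 'position': array([4.88284e+02, 4.13000e-01, 3.02105e+02]), 'tcp_rot': array([-3.056e+00, -7.170e-01,  1.000e-03]), 'force': array([-0.135, -1.121, -0.018]), 'width': np.float64(1.0)}
```

View pics/w1.png

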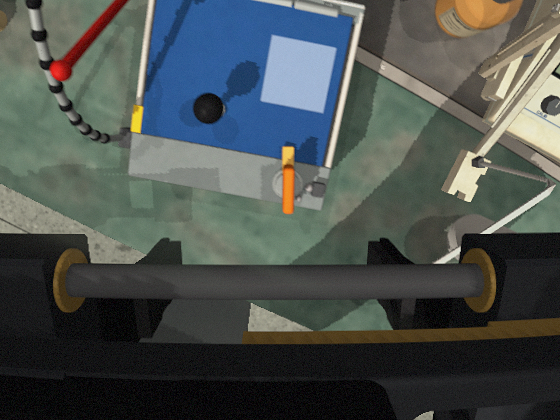

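View pics/s2.png

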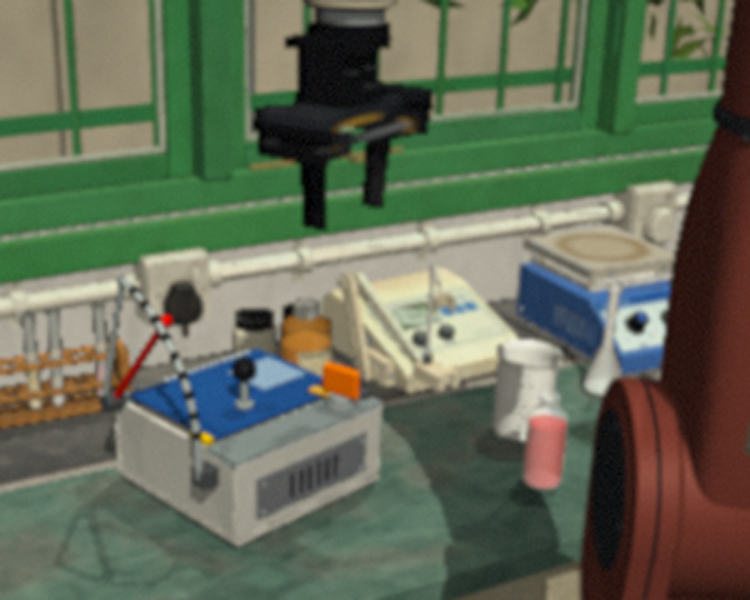

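Wrist: ball (208,108), red tip (62,70), wing from (289,165) to (289,213), ledge corners (128,175) and (322,210). Scene: the gripper's wide body lies along the jaw direction. Closing straight along the hinge line would put it against the red arm and quadrant, so I'll yaw the ball grasp by about 38°. First I refine the fit with all three views.

```bash
python3 - <<'E'
from h import *
from rig import readout
d=pickle.load(open("s1.pkl","rb"));T,S,V=d["top"],d["scene"],d["wrist"]
def dark(s,box):
    x0,y0,x1,y1=box;m=(s["img"][y0:y1,x0:x1].max(2)<55).astype(np.uint8);n,l,st,c=cv2.connectedComponentsWithStats(m);i=1+np.argmax(st[1:,4]);return c[i]+[x0,y0],st[i,4]
B=[(T,)+dark(T,(255,200,275,220)),(S,)+dark(S,(270,198,285,214)),(V,)+dark(V,(188,88,228,128))]
Rd=[(T,blob(T,-5,4,(215,200,240,220),150,150)),(S,blob(S,-5,4,(240,180,255,195),150,120)),(V,blob(V,-5,4,(45,55,78,88),150,150))]
print([(b[1].round(1).tolist(),b[2]) for b in B],[(b[1][0].round(1).tolist(),b[1][1]) for b in Rd])
t=lambda x,y:(200+(x+.5)/5-.5,145+(y+.5)/5-.5)
obs=[(c,q,(-20,20,145),1) for c,q,_ in B]+[(V,(128.5,175),(-100,100,100),.5),(V,(322,210),(-100,-100,100),.5),(T,t(482,62),(100,-100,100),.5)]
wt={id(T):2.5,id(S):2.5,id(V):1}
def f(p):
    r=[(proj(c,W(p,P))[0]-q)*wt[id(c)]*k for c,q,P,k in obs]
    tip=(85-150*np.cos(p[3]),108,101.5+150*np.sin(p[3]))
    r+=[(proj(c,W(p,tip))[0]-b[0])*wt[id(c)] for c,b in Rd]
    return np.concatenate(r)
r=least_squares(f,[555,70,.27,.88],loss="soft_l1",x_scale=[10,10,.1,.1]);p=r.x
print("pose",p.round(4),f(p).reshape(-1,2).round(1).tolist())
pickle.dump(p,open("p.pkl","wb"))
o=blob(V,5,16,(260,140,320,230),170,120);ys,xs=np.nonzero(o[2]);q=np.array([onz(V,(a+o[3][0],b+o[3][1]),143) for a,b in zip(xs,ys)])
c=np.array([C(p,k) for k in q]);print("wing@143 x",c[:,0].min(),c[:,0].max(),"y",c[:,1].min(),c[:,1].max(),"mean",c.mean(0))
v=np.linalg.svd((c-c.mean(0))[:,:2])[2][0];print("latch",np.arctan(v[1]/v[0]))
for n,P in dict(latch=(-78,-60,131),ball=(-20,20,145),hinge=(85,20,101.5)).items(): print(n,W(p,P).round(1))
st=readout.state();M=R.from_rotvec(st["tcp_rot"]).as_matrix();print("yaw",np.arctan2(M[1,0],M[0,0]),st["position"])
print("cam in tool",M.T@(ray(V,(280,210))[0]-st["position"]))
E
```

```text
[([266.5, 210.2], np.int32(254)), ([277.0, 207.4], np.int32(50)), ([208.0, 107.9], np.int32(687))] [([225.5, 210.4], np.int32(24)), ([246.4, 187.2], np.int32(17)), ([57.5, 70.7], np.int32(218))]
pose [5.528407e+02 7.240840e+01 2.844000e-01 8.897000e-01] [[-5.9, -0.2], [0.0, -1.3], [0.7, 1.2], [-0.3, 0.7], [0.1, 0.4], [-0.7, 0.0], [-0.2, 1.4], [-2.4, -0.3], [4.2, -0.3]]
wing@143 x -97.97434725753267 -55.62959072090611 y -65.82547616538844 -50.61054266434337 mean [-76.39650979 -58.48230569 143.        ]
latch 0.17843729257894328
latch [494.8  -7.1 131. ]
ball [528.  86. 145.]
hinge [628.8 115.5 101.5]
yaw 0.4611364974698508 [4.88284229e+02 4.13109951e-01 3.02104990e+02]
cam in tool [  68.98658829   -2.96653204 -163.28130536]
```

```bash
python3 - <<'E'
from h import *
d=pickle.load(open("s1.pkl","rb"));T,S,V=d["top"],d["scene"],d["wrist"]
t=lambda x,y:(200+(x+.5)/5-.5,145+(y+.5)/5-.5)
b=(-20,20,145);obs=[(T,t(325,322),b,2.5),(S,(277,207.4),b,2.5),(V,(208,107.9),b,1),(V,(128.5,175),(-100,100,100),.5),(V,(322,210),(-100,-100,100),.5),(T,t(482,62),(100,-100,100),1)]
Rd=[(T,(225.6,210.4),2.5),(S,(246.4,187.2),2.5),(V,(61.5,70.5),1)]
def f(p):
    tip=(85-150*np.cos(p[3]),108,101.5+150*np.sin(p[3]))
    return np.concatenate([(proj(c,W(p,P))[0]-q)*k for c,q,P,k in obs]+[(proj(c,W(p,tip))[0]-q)*k for c,q,k in Rd])
p=least_squares(f,[555,70,.27,.88],loss="soft_l1",x_scale=[10,10,.1,.1]).x
print(p.round(4),f(p).reshape(-1,2).round(1).tolist());pickle.dump(p,open("p.pkl","wb"))
for n,P in dict(latch=(-78,-60,131),ball=(-20,20,145),hinge=(85,20,101.5)).items(): print(n,W(p,P).round(1))
E
```

```text
[5.536424e+02 7.225760e+01 2.835000e-01 8.851000e-01] [[-1.0, 1.9], [-0.2, -1.7], [1.3, 0.4], [-0.2, 0.3], [0.3, 0.1], [-0.5, -0.3], [-0.0, 1.0], [-2.2, 0.1], [1.1, -0.4]]
latch [495.5  -7.2 131. ]
ball [528.8  85.9 145. ]
hinge [629.7 115.2 101.5]
```

Call:
{"api": "step_arm", "payload": {
  "deltas": [
    [0.4, 0.9, 0, 0, 5],
    [0.4, 0.9, 5, 0, 5],
    [0.4, 0.9, 10, 0, 5],
    [0.4, 0.9, 14, 0, 5],
    [0.4, 0.9, 17, 0, 5],
    [0.4, 0.9, 18.8, 0, 5],
    [0.4, 0.9, 18.8, 0, 5],
    [0.4, 0.9, 18.8, 0, 0],
    [0.4, 0.9, 18.8, 0, 0],
    [0.4, 0.9, 18.8, 0, 0],
    [0.4, 0.9, 18.8, 0, 0]
  ],
  "force": 25
}}

```text
clock: 3.12
position: [495.9, -5.4, 114.5]
tcp_rot: [-3.056, -0.718, -0.0]
force: [0.5, -0.9, 0.7]
width: 0.207
```

Call:
{"api": "step_arm", "payload": {
  "deltas": [
    [0, 0, 0, 0, 0],
    [0, 0, 0, 0, 0],
    [0, 0, 0, 0, 0]
  ],
  "force": 25
}}

```text
clock: 3.5
position: [495.7, -5.1, 114.5]
tcp_rot: [-3.056, -0.718, 0.0]
force: [-2.5, 1.5, 3.1]
width: 0.112
```

Call:
{"api": "step_arm", "payload": {
  "deltas": [
    [0, 0, 0, -0.12, 0],
    [0, 0, 0, -0.24, 0],
    [0, 0, 0, -0.36, 0],
    [0, 0, 0, -0.48, 0],
    [0, 0, 0, -0.6, 0],
    [0, 0, 0, -0.72, 0],
    [0, 0, 0, -0.84, 0],
    [0, 0, 0, -0.96, 0],
    [0, 0, 0, -1.04, 0],
    [0, 0, 0, -1.04, 0]
  ],
  "force": 35
}}

```text
clock: 4.75
position: [495.0, -4.6, 114.5]
tcp_rot: [-2.293, -2.142, -0.0]
force: [-5.6, 2.1, 5.2]
width: 0.112
```

```bash
python3 - <<'E'
from rig import readout
import numpy as np
st=readout.state();print({k:np.round(st[k],3) for k in("clock","qpos","position","tcp_rot","force","ft_torque","width")})
E
```

```text
{'clock': np.float64(4.75), 'qpos': array([ 0.601,  0.177, -0.733,  1.935,  0.13 ,  1.08 , -0.253]), 'position': array([494.971,  -4.566, 114.467]), 'tcp_rot': array([-2.293, -2.142, -0.   ]), 'force': array([-5.556,  2.143,  5.171]), 'ft_torque': array([ 0.567,  1.088, -0.043]), 'width': np.float64(0.112)}
```

Call:
{"api": "step_arm", "payload": {
  "deltas": [
    [0, 0, 0, 0, 4],
    [0, 0, 0, 0, 4],
    [0, 0, 0, 0, 4],
    [0, 0, -3, 0, 4],
    [0, 0, -8, 0, 4.5],
    [0, 0, -12, 0, 4.5],
    [3, 1, -12, 0.15, 4.5],
    [6, 2, -12, 0.3, 4.5],
    [9.2, 2.8, -12, 0.45, 4.5],
    [9.2, 2.8, -12, 0.55, 4.5],
    [9.2, 2.8, -12, 0.55, 4.5]
  ]
}}

```text
clock: 6.12
position: [529.5, 85.1, 234.5]
tcp_rot: [-2.787, -1.441, 0.002]
force: [-0.9, -0.0, -0.3]
width: 0.515
```

```bash
python3 - <<'E'
from rig import readout, vision
import cv2,pickle,numpy as np
d={n:vision.snapshot(n) for n in("scene","top","wrist")}
pickle.dump(d,open("s2.pkl","wb"))
st=readout.state();print({k:np.round(st[k],3) for k in("clock","qpos","position","tcp_rot","force","width")})
cv2.imwrite("pics/w2.png",d["wrist"]["img"])
E
```

```text
{'clock': np.float64(6.275), 'qpos': array([ 0.464,  0.166, -0.776,  1.691,  0.116,  1.334, -0.949]), 'position': array([529.405,  84.364, 234.606]), 'tcp_rot': array([-2.788e+00, -1.441e+00,  2.000e-03]), 'force': array([ 0.303, -0.648, -0.818]), 'width': np.float64(0.517)}
```

View pics/w2.png

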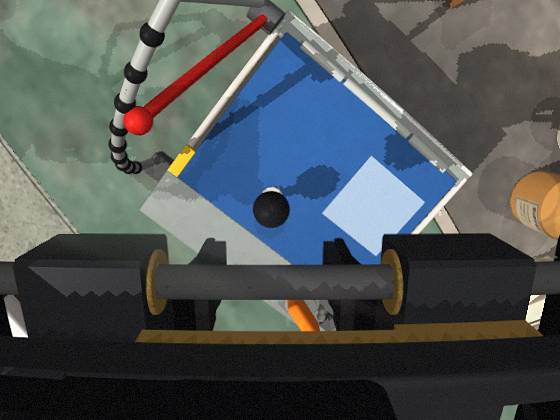

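Wrist: ball (271,209), red tip (138,120), flap pointer (181,161). The orange wing at (302,316) now runs almost crosswise. I check these against the fit.

```bash
python3 - <<'E'
from h import *
from rig import readout
d=pickle.load(open("s2.pkl","rb"));V=d["wrist"];p=pickle.load(open("p.pkl","rb"))
b=onz(V,(271,209),145);print("ball",b,"fit",W(p,(-20,20,145)))
c=C(p,onz(V,(138,120),101.5+150*np.sin(p[3])));print("tip",c,"exp x",85-150*np.cos(p[3]))
# arm angle from ray meeting plane y=108 in chamber frame
o,dd=ray(V,(138,120));o=C(p,o);dd=W([0,0,-p[2]],dd);q=o+dd*(108-o[1])/dd[1];print("q",q,np.arctan2(q[2]-101.5,85-q[0]),np.hypot(q[2]-101.5,85-q[0]))
w=blob(V,5,16,(280,295,330,333),170,120);ys,xs=np.nonzero(w[2]);q=np.array([C(p,onz(V,(a+w[3][0],e+w[3][1]),143)) for a,e in zip(xs,ys)])
v=np.linalg.svd((q-q.mean(0))[:,:2])[2][0];print("latch",np.arctan2(v[1],v[0]),q.mean(0),w[1])
st=readout.state();M=R.from_rotvec(st["tcp_rot"]).as_matrix();yaw=np.arctan2(M[1,0],M[0,0])
for B in(b,W(p,(-20,20,145))):
    D=B-st["position"];D[2]=145-10-st["position"][2];print("yaw",yaw,"delta cm",M.T@D/10)
E
```

```text
ball [528.58523211  87.39857311 145.        ] fit [528.84612848  85.86435627 145.        ]
tip [ -9.78868487 109.84456191 217.59290904] exp x -9.986506784954159
q [ -8.22906489 108.         224.16144137] 0.9208929629452984 154.0697495892162
latch -1.8700806661555127 [-73.01716383 -49.51540961 143.        ] 456
yaw 0.9542697583864305 delta cm [ 0.19310622 -0.2076808   9.96154521]
yaw 0.9542697583864305 delta cm [ 0.08301592 -0.09768627  9.96108493]
```

Call:
{"api": "step_arm", "payload": {
  "deltas": [
    [0.15, -0.15, 3, 0, 4.5],
    [0.15, -0.15, 6, 0, 4.5],
    [0.15, -0.15, 8.5, 0, 4.5],
    [0.15, -0.15, 10.1, 0, 4.5],
    [0.15, -0.15, 10.1, 0, 4.5],
    [0.15, -0.15, 10.1, 0, 2],
    [0.15, -0.15, 10.1, 0, 2],
    [0.15, -0.15, 10.1, 0, 2],
    [0.15, -0.15, 10.1, 0, 2],
    [0.15, -0.15, 10.1, 0, 2],
    [0.15, -0.15, 10.1, 0, 2]
  ],
  "force": 20
}}

```text
clock: 7.65
position: [528.5, 87.4, 134.3]
tcp_rot: [-2.787, -1.442, 0.002]
force: [-4.4, 1.1, 6.6]
width: 0.283
```

```bash
python3 - <<'E'
from rig import readout, vision
import cv2,numpy as np
w=vision.snapshot("wrist")["img"][180:380,120:420];s=vision.snapshot("scene")["img"][130:250,210:345]
a=cv2.resize(w,(600,400));b=cv2.resize(s,(200*135//120,200),interpolation=cv2.INTER_CUBIC)
o=np.zeros((600,600,3),np.uint8);o[:400]=a;o[400:,:225]=b;cv2.imwrite("pics/w3.png",o)
st=readout.state();print(st["clock"],st["position"],st["force"],st["ft_torque"],st["width"])
E
```

```text
7.75 [528.45675844  87.43617331 134.2540636 ] [-4.5433687   1.94852464  4.48257423] [0.31735636 1.02747025 0.00166531] 0.2857264434452066
```

View pics/w3.png

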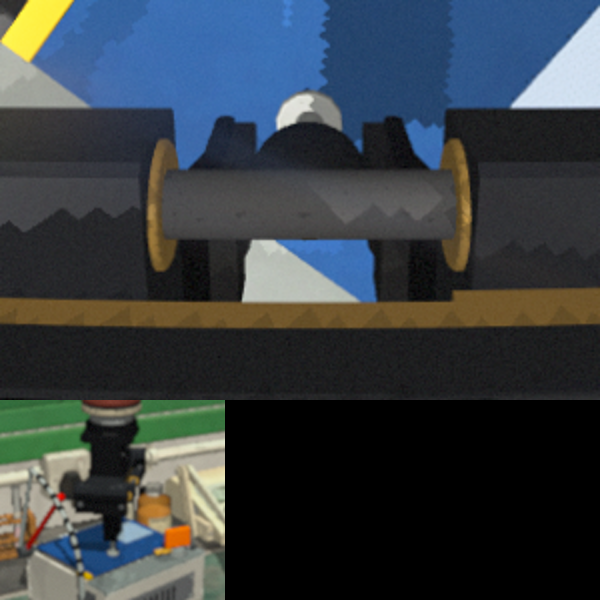

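Call:
{"api": "step_arm", "payload": {
  "deltas": [
    [0.18, 0.14, -0.52, 0, 2],
    [0.38, 0.3, -1.03, 0, 2],
    [0.6, 0.48, -1.52, 0, 2],
    [0.84, 0.67, -2.0, 0, 2],
    [1.1, 0.88, -2.46, 0, 2],
    [1.37, 1.09, -2.91, 0, 2],
    [1.67, 1.33, -3.34, 0, 2],
    [1.98, 1.57, -3.75, 0, 2],
    [2.3, 1.83, -4.13, 0, 2],
    [2.64, 2.09, -4.5, 0, 2]
  ],
  "force": 20
}}

```text
clock: 9.0
position: [560.2, 97.1, 179.6]
tcp_rot: [-2.786, -1.442, 0.004]
force: [-6.4, 1.2, 1.7]
width: 0.285
```

Call:
{"api": "step_arm", "payload": {
  "deltas": [
    [0.36, 0.29, -0.34, 0, 2],
    [0.72, 0.58, -0.67, 0, 2],
    [1.1, 0.88, -0.96, 0, 2],
    [1.49, 1.19, -1.24, 0, 2],
    [1.9, 1.51, -1.48, 0, 2],
    [2.3, 1.83, -1.71, 0, 2],
    [2.72, 2.16, -1.91, 0, 2],
    [2.72, 2.16, -1.91, 0, 2],
    [2.72, 2.16, -1.91, 0, 2]
  ],
  "force": 20
}}

```text
clock: 10.12
position: [593.8, 107.2, 199.1]
tcp_rot: [-2.786, -1.442, 0.003]
force: [-4.1, 1.5, 3.7]
width: 0.282
```

```bash
python3 - <<'E'
from rig import readout, vision
import cv2,pickle,numpy as np
d={n:vision.snapshot(n) for n in("scene","top","wrist")}
pickle.dump(d,open("s3.pkl","wb"))
st=readout.state();print({k:np.round(st[k],3) for k in("clock","position","tcp_rot","force","width")})
o=np.zeros((600,800,3),np.uint8)
o[:,:400]=cv2.resize(d["scene"]["img"][140:260,215:295],(400,600),interpolation=cv2.INTER_CUBIC)
o[:300,400:]=cv2.resize(d["wrist"]["img"][:300,0:400],(400,300))
o[300:,400:]=cv2.resize(d["top"]["img"][160:250,200:320],(400,300),interpolation=cv2.INTER_CUBIC)
cv2.imwrite("pics/m3.png",o)
E
```

```text
{'clock': np.float64(10.275), 'position': array([593.689, 107.14 , 199.05 ]), 'tcp_rot': array([-2.786, -1.442,  0.003]), 'force': array([-5.141,  1.561,  5.913]), 'width': np.float64(0.281)}
```

View pics/m3.png

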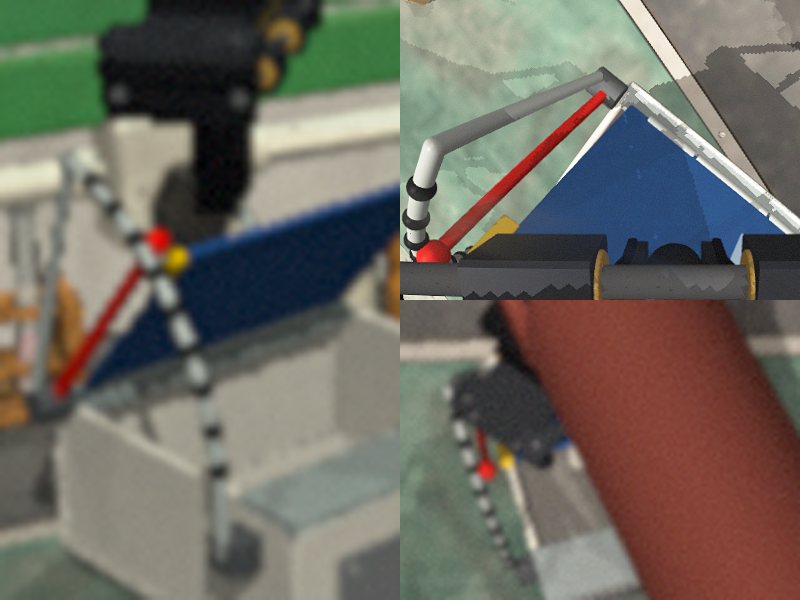

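Composite: the flap is up and almost parallel to the arm. In the scene crop the red tip is at (160,240) and the yellow pointer at (178,260). TCP displacement gives flap ≈ 0.853. Next is a joint estimate of the index angle and the flap angle, letting each view have a small offset.

```bash
cat > fit.py <<'E'
from h import *
import sys
D=[pickle.load(open(f"s{i}.pkl","rb")) for i in range(3)]+[pickle.load(open(sys.argv[1],"rb"))]
p0=pickle.load(open("p.pkl","rb"))
t=lambda x,y:(200+(x+.5)/5-.5,145+(y+.5)/5-.5); sc=lambda x,y:(210+(x+.5)/5-.5,165+(y+.5)/5-.5)
def red(s,b): r=blob(s,-5,4,b,150,140); return r[0],r[1]
def yel(s,b): r=blob(s,20,35,b,120,120); return r[0],r[1]
T0,S0,V1,V2=D[0]["top"],D[0]["scene"],D[1]["wrist"],D[2]["wrist"];T3,S3=D[3]["top"],D[3]["scene"]
rt,rs=red(T3,(218,200,234,220)),red(S3,(238,180,256,194));yt,ys=yel(T3,(226,198,240,218)),yel(S3,(244,184,258,198))
y0=[yel(T0,(233,220,248,240)),yel(S0,(255,228,268,242)),yel(V1,(125,100,150,138)),yel(V2,(165,142,200,180))]
print("red",rt,rs,"yel",yt,ys,y0)
ball,FL,FR,RR,RL=(-20,20,145),(-100,100,100),(-100,-100,100),(100,-100,100),(100,100,100)
# view, pixel, kind, sigma px
O=[("T",T0,t(325,322),ball,.4),("S",S0,(277,207.4),ball,.4),("T",T0,t(482,62),RR,.8),("S",S0,sc(322,405),FL,1),
("V1",V1,(208,107.9),ball,1),("V1",V1,(128.5,175),FL,1.5),("V1",V1,(322,210),FR,1.5),("V1",V1,(61.5,70.5),"r",1.5),
("V2",V2,(271,209),ball,1),("V2",V2,(141,210),FL,1.5),("V2",V2,(470,175),RR,3),("V2",V2,(138,120),"r",1),
("T",T0,(225.6,210.4),"r",.4),("S",S0,(246.4,187.2),"r",.4)]
O+=[("T",T3,rt[0],"r",.5),("S",S3,rs[0],"r",.5),("T",T3,yt[0],"y",.5),("S",S3,ys[0],"y",.6)]
O+=[(k,v,y[0],"y0",s) for k,v,y,s in zip(("T","S","V1","V2"),(T0,S0,V1,V2),y0,(.5,.6,1.2,1.2))]
def rot(a,x,y,z): return (85-x*np.cos(a)+z*np.sin(a),y,101.5+x*np.sin(a)+z*np.cos(a))
K={"T":0,"S":1,"V1":2,"V2":3}
def f(q):
    n=q[8:].reshape(4,3);r=[]
    for k,v,u,P,s in O:
        if P=="r":P=rot(q[3],150,108,0)
        elif P=="y":P=rot(q[4],*q[5:8])
        elif P=="y0":P=rot(0,*q[5:8])
        r.append((proj(v,W(q,P)+n[K[k]])[0]-u)/s)
    return np.concatenate(r+[q[8:]/1.5,[(q[5]-137)/4,(q[6]-94)/4,q[7]/4]])
r=least_squares(f,np.r_[p0,.85,138,95,0,np.zeros(12)],loss="soft_l1",x_scale="jac")
cov=np.linalg.inv(r.jac.T@r.jac);q=r.x
print("pose",q[:3].round(4),"index",q[3],"flap",q[4],"yel",q[5:8].round(1),"sd",np.sqrt(np.diag(cov))[3:5],"sd diff",np.sqrt(cov[3,3]+cov[4,4]-2*cov[3,4]))
print(q[8:].round(1)); print([(o[0],str(o[3]),*e.round(1)) for o,e in zip(O,f(q)[:2*len(O)].reshape(-1,2))])
E
python3 fit.py s3.pkl
```

```text
red (array([225.47619048, 210.61904762]), np.int32(21)) (array([246.21428571, 187.35714286]), np.int32(14)) yel (array([231.15, 207.6 ]), np.int32(20)) (array([249.78571429, 191.35714286]), np.int32(14)) [(array([239.21428571, 228.92857143]), np.int32(42)), (array([262.        , 235.18181818]), np.int32(22)), (array([136.29136691, 118.68705036]), np.int32(278)), (array([181.0049505 , 160.47772277]), np.int32(404))]
pose [5.53547e+02 7.25434e+01 2.80800e-01] index 0.8822933613483858 flap 0.8288522454529067 yel [128.3  94.7  -0.8] sd [0.00603564 0.01911918] sd diff 0.019872981720753427
[ 1.1 -0.4  0.1 -0.8 -1.8 -0.2 -0.   0.6  0.1 -0.2  1.4 -0.1]
[('T', '(-20, 20, 145)', np.float64(-0.9), np.float64(0.9)), ('S', '(-20, 20, 145)', np.float64(1.4), np.float64(-1.4)), ('T', '(100, -100, 100)', np.float64(-0.3), np.float64(-0.7)), ('S', '(-100, 100, 100)', np.float64(0.4), np.float64(-1.6)), ('V1', '(-20, 20, 145)', np.float64(0.2), np.float64(-0.1)), ('V1', '(-100, 100, 100)', np.float64(-0.9), np.float64(0.1)), ('V1', '(-100, -100, 100)', np.float64(-0.3), np.float64(0.1)), ('V1', 'r', np.float64(-0.0), np.float64(-0.5)), ('V2', '(-20, 20, 145)', np.float64(-0.1), np.float64(-0.2)), ('V2', '(-100, 100, 100)', np.float64(-2.2), np.float64(-0.0)), ('V2', '(100, -100, 100)', np.float64(1.6), np.float64(-0.6)), ('V2', 'r', np.float64(0.5), np.float64(0.3)), ('T', 'r', np.float64(0.1), np.float64(0.0)), ('S', 'r', np.float64(-0.4), np.float64(0.6)), ('T', 'r', np.float64(0.3), np.float64(-0.4)), ('S', 'r', np.float64(0.0), np.float64(0.2)), ('T', 'y', np.float64(-0.0), np.float64(-0.5)), ('S', 'y', np.float64(-1.4), np.float64(3.9)), ('T', 'y0', np.float64(0.3), np.float64(1.6)), ('S', 'y0', np.float64(-2.1), np.float64(-0.6)), ('V1', 'y0', np.float64(1.1), np.float64(0.7)), ('V2', 'y0', np.float64(-0.0), np.float64(0.4))]
```

Call:
{"api": "step_arm", "payload": {
  "deltas": [
    [0.12, 0.1, -0.06, 0, 2],
    [0.25, 0.2, -0.11, 0, 2],
    [0.25, 0.2, -0.11, 0, 2],
    [0.25, 0.2, -0.11, 0, 2]
  ],
  "force": 20
}}

```text
clock: 10.78
position: [596.7, 108.0, 200.1]
tcp_rot: [-2.786, -1.442, 0.003]
force: [-4.3, 1.1, 2.5]
width: 0.285
```

```bash
python3 - <<'E'
from rig import readout, vision
import cv2,pickle,numpy as np
d={n:vision.snapshot(n) for n in("scene","top","wrist")}
pickle.dump(d,open("s4.pkl","wb"))
st=readout.state();print({k:np.round(st[k],3) for k in("clock","position","tcp_rot","force","width")})
D=st["position"]-[528.46,87.43,134.25];print("theta kin",2*np.arcsin(np.linalg.norm(D)/2/113.65), np.arctan2(D[2],D[0]*.96+D[1]*.28))
o=np.zeros((600,800,3),np.uint8)
o[:,:500]=cv2.resize(d["scene"]["img"][160:232,215:275],(500,600),interpolation=cv2.INTER_CUBIC)
o[:420,500:]=cv2.resize(d["wrist"]["img"][60:270,0:150] if 0 else d["wrist"]["img"][60:340,0:200],(300,420))
cv2.imwrite("pics/m4.png",o)
o=cv2.resize(d["wrist"]["img"][60:270,0:270],(771,600));cv2.imwrite("pics/w4.png",o)
E
python3 fit.py s4.pkl | sed -n 2p
```

```text
{'clock': np.float64(10.925), 'position': array([596.747, 108.071, 200.169]), 'tcp_rot': array([-2.786, -1.442,  0.003]), 'force': array([-4.946,  1.259,  2.757]), 'width': np.float64(0.283)}
theta kin 0.8830659521945564 0.7459553974917317
pose [5.535476e+02 7.257450e+01 2.808000e-01] index 0.8823573706567218 flap 0.8603822736862533 yel [128.3  94.7  -0.8] sd [0.00602746 0.01876262] sd diff 0.019475397663864212
```

View pics/w4.png

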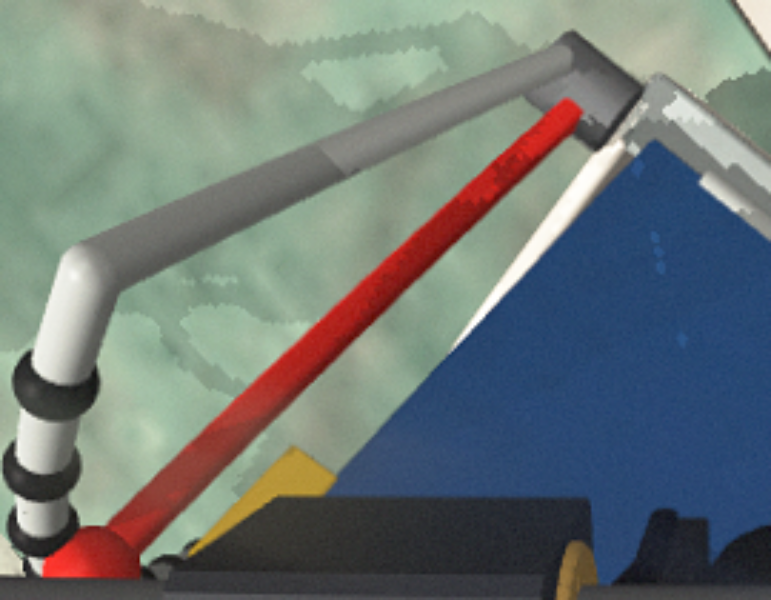

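Wrist: the red arm runs (563,112)→(115,545) and the flap's left edge (640,150)→(330,495), in enlarged pixels. I compare their directions via their interpretation planes in this one view.

```bash
python3 - <<'E'
from h import *
V=pickle.load(open("s4.pkl","rb"))["wrist"];q=[553.55,72.57,.2808]
hsv=cv2.cvtColor(V["img"],cv2.COLOR_BGR2HSV);H,Sa,Va=[hsv[...,i].astype(int) for i in range(3)]
E,Rr=[],[]
for y in range(120,228):
    m=np.nonzero((abs(H[y,:300]-108)<12)&(Sa[y,:300]>120))[0]
    if len(m)>20:E.append((m[0]-.5,y))
for y in range(105,235):
    m=np.nonzero(((H[y,:215]<6)|(H[y,:215]>174))&(Sa[y,:215]>150)&(Va[y,:215]>80))[0]
    if len(m)>4:Rr.append((np.median(m),y))
def line(P):
    P=np.array(P,float);vx,vy,x,y=cv2.fitLine(P.astype(np.float32),cv2.DIST_HUBER,0,.01,.01).ravel()
    r=(P-[x,y])@[-vy,vx];return (x-40*vx,y-40*vy),(x+40*vx,y+40*vy),np.abs(r).mean()
def nrm(L):
    a=[W([0,0,-q[2]],ray(V,u)[1]) for u in L[:2]];n=np.cross(*a);return n/np.linalg.norm(n)
le,lr=line(E),line(Rr);print(le,lr);ne,nr=nrm(le),nrm(lr)
def ang(n):d=np.cross(n,[0,1,0]);d=d*np.sign(d[2]);return np.arctan2(d[2],-d[0])
print("edge",ang(ne),"arm",ang(nr),"normals",ne,nr)
x=np.cross(ne,nr);x/=np.linalg.norm(x);print("common dir",x,np.arctan2(abs(x[2]),abs(x[0])))
# sensitivity to camera rotation of 5 mrad
for k in range(3):
    Rk=R.from_rotvec(np.eye(3)[k]*.005).as_matrix();print(k,ang(Rk@ne)-ang(ne),ang(Rk@nr)-ang(nr))
E
```

```text
((np.float32(142.23398), np.float32(200.06712)), (np.float32(196.76602), np.float32(141.53288)), np.float64(0.5014719148510065)) ((np.float32(97.98857), np.float32(193.12569)), (np.float32(156.41142), np.float32(138.47432)), np.float64(0.2774267133588952))
edge 0.8605883320209504 arm 0.9020943382912768 normals [-0.11498439 -0.98843438 -0.09887397] [-0.19841765 -0.96749726 -0.15677844]
common dir [ 0.5726937   0.01536651 -0.8196254 ] 0.9609258110569128
0 -0.024185359221145397 -0.014826484907380255
1 0.004999999999999893 0.0050000000000000044
2 -0.021789382922344225 -0.012046008156789467
```

```bash
cat > fl.py <<'E'
from h import *
import sys
V=pickle.load(open(sys.argv[1],"rb"))["wrist"];q=[553.55,72.57,.2808]
hsv=cv2.cvtColor(V["img"],cv2.COLOR_BGR2HSV);H,Sa,Va=[hsv[...,i].astype(int) for i in range(3)]
E,A=[],[]
for y in range(120,228):
    m=np.nonzero((abs(H[y,:300]-108)<12)&(Sa[y,:300]>100))[0]
    if len(m)>20:E.append((m[0]-.5,y))
for y in range(105,235):
    m=np.nonzero(((H[y,:215]<6)|(H[y,:215]>174))&(Sa[y,:215]>150)&(Va[y,:215]>80))[0]
    if len(m)>4:A.append((np.median(m),y))
def und(P): return cv2.undistortPoints(np.array(P,float)[:,None],V["mtx"],V["dist"],P=V["mtx"])[:,0]
E,A=und(E)[::6],und(A)[::6];tip=und([(32,259.5)])[0]
f=V["mtx"][0,0]
def rot(a,x,y,z): return (85-x*np.cos(a)+z*np.sin(a),y,101.5+x*np.sin(a)+z*np.cos(a))
R0=cv2.Rodrigues(V["rvec"])[0];cam=-R0.T@V["tvec"].ravel()
def px(P,w):
    c=R.from_rotvec(w[:3]).as_matrix()@R0@(W(q,P)-cam-w[3:6]);u=V["mtx"]@c;return u[:2]/u[2]
def dist(P,a,b): d=(b-a)/np.linalg.norm(b-a);return (P-a)@np.array([-d[1],d[0]])
def res(w,prior=True):
    th,al=w[6:8]
    e=dist(E,px(rot(th,20,90,2.5),w),px(rot(th,120,90,2.5),w));a=dist(A,px(rot(al,20,108,0),w),px(rot(al,140,108,0),w))
    t=px(rot(al,150,108,0),w)-tip
    return np.concatenate([e/1.5,a/1.5,t/2]+([w[:3]/.004,w[3:6]/2,[(al-.882)/.008]] if prior else []))
r=least_squares(res,np.r_[np.zeros(6),.87,.88],x_scale=[.004]*3+[2]*3+[.02]*2);cov=np.linalg.inv(r.jac.T@r.jac)
print("flap",r.x[6],"index",r.x[7],"sd",np.sqrt(np.diag(cov))[6:],"sd diff",np.sqrt(cov[6,6]+cov[7,7]-2*cov[6,7]),"cam",r.x[:6].round(4))
print(res(r.x)[:-7].round(1))
E
python3 fl.py s3.pkl|head -1; python3 fl.py s4.pkl
```

```text
flap 0.7968164757579718 index 0.8845235742132167 sd [0.02835728 0.00740834] sd diff 0.02620925410991795 cam [-1.3000e-03 -8.0000e-04  2.1000e-03  8.7630e-01 -1.2837e+00 -1.7793e+00]
flap 0.8279550065575016 index 0.8855879567522845 sd [0.02758629 0.0074224 ] sd diff 0.02548217579816007 cam [-1.1000e-03 -2.0000e-04  2.7000e-03  2.6600e-02 -1.5691e+00 -8.4750e-01]
[-0.  -0.4 -0.2 -0.  -0.3 -0.2 -0.5 -0.3 -0.  -0.3 -0.1  0.1  0.4  0.1
  0.4  0.1 -0.1  0.2  0.1  0.1  0.   0.   0.  -0.   0.   0.   0.  -0.2
 -0.1 -0.3 -0.5 -0.2 -0.3 -0.5 -0.1  1.   0.7  0.3  0.7  0.7 -0.4 -0.6]
```

```bash
python3 - <<'E'
from h import *
from scipy.optimize import brentq
q=[553.55,72.57,.2808];off=np.array([-.8,-1.8,-.2])
def rot(a,x,y,z): return (85-x*np.cos(a)+z*np.sin(a),y,101.5+x*np.sin(a)+z*np.cos(a))
for fn in("s3.pkl","s4.pkl"):
    s=pickle.load(open(fn,"rb"))["scene"];im=s["img"].astype(float)
    hsv=cv2.cvtColor(s["img"],cv2.COLOR_BGR2HSV);P=[]
    bl=im[...,0]-im[...,2] # blue minus red
    for x in range(256,300,2):
        ys=np.nonzero((bl[170:230,x]>45)&(hsv[170:230,x,0]>100)&(hsv[170:230,x,0]<118))[0]
        if len(ys)<6: continue
        y=170+ys[0]; inn=bl[y+2:y+5,x].mean(); out=bl[y-5:y-2,x].mean(); h=(inn+out)/2
        k=y-4
        while bl[k,x]<h:k+=1
        P.append((x,k-1+(h-bl[k-1,x])/(bl[k,x]-bl[k-1,x])))
    P=np.array(P);print(fn,P.round(1).tolist())
    def r(th,z):
        a,b=[proj(s,W(q,rot(th,140,y,z))+off)[0] for y in(90,-60)];return P[:,1]-(a[1]+(P[:,0]-a[0])*(b[1]-a[1])/(b[0]-a[0]))
    for z in(-2.5,0,2.5):
        th=brentq(lambda t:np.median(r(t,z)),.6,1.1);print(z,th,r(th,z).round(1)[::3])
    tip=proj(s,W(q,rot(.882,150,108,0))+off)[0];print("tip pred",tip)
E
```

```text
s3.pkl [[256.0, 187.2]]
-2.5 0.8838309910333837 [0.]
0 0.8660447989560126 [0.]
2.5 0.8481205007542784 [0.]
tip pred [246.25442314 187.45666687]
s4.pkl []Traceback (most recent call last):
  File "<stdin>", line 20, in <module>
    r = _zeros._brentq(f, a, b, xtol, rtol, maxiter, args, full_output, disp)
    fx = f(x, *args)
  File "<stdin>", line 20, in <lambda>
  File "<stdin>", line 18, in r
IndexError: too many indices for array: array is 1-dimensional, but 2 were indexed
```

```bash
cat > fe.py <<'E'
from h import *
import sys
from scipy.optimize import brentq
q=[553.55,72.57,.2808];off=np.array([-.8,-1.8,-.2])
def rot(a,x,y,z): return (85-x*np.cos(a)+z*np.sin(a),y,101.5+x*np.sin(a)+z*np.cos(a))
for fn in sys.argv[1:]:
    s=pickle.load(open(fn,"rb"))["scene"];im=s["img"].astype(float);bl=im[...,0]-im[...,2];P=[]
    for x in range(254,302,2):
        c=bl[165:235,x];g=np.convolve(c,[1,1,0,-1,-1],"same")[4:-4];k=np.argmax(g)+4
        if g[k-4]<60: continue
        i=np.arange(k-2,k+3);w=np.clip(np.diff(c)[k-3:k+2],0,None);P.append((x,165+((i-.5)*w).sum()/w.sum()))
    P=np.array(P);print(fn,P.round(1).tolist())
    def r(th,z):
        a,b=[proj(s,W(q,rot(th,140,y,z))+off)[0] for y in(90,-60)];return P[:,1]-(a[1]+(P[:,0]-a[0])*(b[1]-a[1])/(b[0]-a[0]))
    for z in(-2.5,0,2.5):
        th=brentq(lambda t:np.median(r(t,z)),.4,1.3);print(z,round(th,4),r(th,z).round(1)[::3])
E
python3 fe.py s3.pkl s4.pkl
```

```text
s3.pkl [[254.0, 188.0], [256.0, 187.5], [258.0, 186.8], [260.0, 186.6], [262.0, 186.4], [264.0, 185.3], [266.0, 184.6], [268.0, 184.5], [270.0, 183.8], [272.0, 183.2], [274.0, 182.6], [276.0, 181.9], [278.0, 181.2], [280.0, 180.6], [282.0, 179.9], [284.0, 179.4], [286.0, 178.7], [288.0, 178.2], [290.0, 177.6], [292.0, 176.8], [294.0, 176.2], [296.0, 204.3], [298.0, 174.8], [300.0, 200.1]]
-2.5 0.867 [-0.7 -0.2 -0.4  0.1  0.   0.1  0.1 28.7]
0 0.8492 [-0.7 -0.2 -0.4  0.1  0.   0.1  0.1 28.7]
2.5 0.8313 [-0.7 -0.2 -0.4  0.1  0.   0.1  0.1 28.7]
s4.pkl [[254.0, 186.4], [256.0, 185.9], [258.0, 185.1], [260.0, 184.8], [262.0, 184.7], [264.0, 183.6], [266.0, 183.5], [268.0, 182.8], [270.0, 182.2], [272.0, 181.6], [274.0, 180.9], [276.0, 180.4], [278.0, 179.7], [280.0, 179.2], [282.0, 178.5], [284.0, 177.8], [286.0, 177.2], [288.0, 176.6], [290.0, 176.0], [292.0, 175.4], [294.0, 174.8], [296.0, 204.2], [298.0, 173.5], [300.0, 172.8]]
-2.5 0.8952 [-0.7 -0.5  0.1  0.  -0.  -0.   0.  30.1]
0 0.8774 [-0.7 -0.5  0.1  0.  -0.  -0.   0.  30.1]
2.5 0.8595 [-0.7 -0.5  0.1  0.  -0.  -0.   0.  30.1]
```

View pics/m4.png

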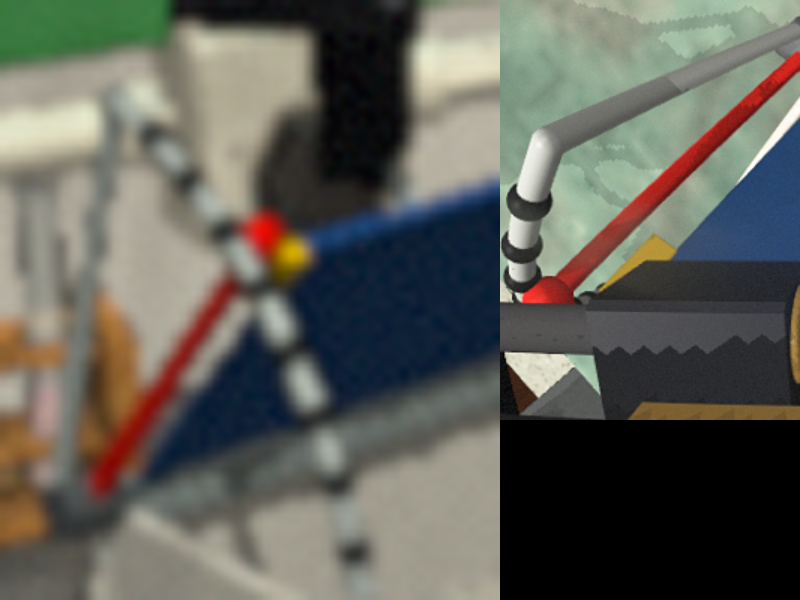

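The front edge's light face is visible above the dark underside, so the top line is the upper corner. That puts the flap at about 0.86 against index 0.882. I raise it by about 0.022.

Call:
{"api": "step_arm", "payload": {
  "deltas": [
    [0.09, 0.07, -0.04, 0, 2],
    [0.19, 0.15, -0.07, 0, 2],
    [0.19, 0.15, -0.07, 0, 2],
    [0.19, 0.15, -0.07, 0, 2]
  ],
  "force": 20
}}

```text
clock: 11.42
position: [599.1, 108.7, 201.0]
tcp_rot: [-2.786, -1.442, 0.003]
force: [-3.7, 1.1, 3.2]
width: 0.277
```

```bash
python3 - <<'E'
from rig import readout, vision
import pickle,numpy as np
d={n:vision.snapshot(n) for n in("scene","top","wrist")}
pickle.dump(d,open("s5.pkl","wb"))
st=readout.state();print({k:np.round(st[k],3) for k in("clock","position","force","qvel","width")})
D=st["position"]-[528.46,87.43,134.25];print("theta kin",2*np.arcsin(np.linalg.norm(D)/2/113.65))
E
python3 fe.py s5.pkl|tail -3; python3 fit.py s5.pkl | sed -n 1,2p; python3 fl.py s5.pkl|head -1
```

```text
{'clock': np.float64(11.575), 'position': array([599.099, 108.74 , 200.922]), 'force': array([-4.409,  1.083,  3.585]), 'qvel': array([ 0.   , -0.001,  0.001,  0.   , -0.   ,  0.   , -0.001]), 'width': np.float64(0.282)}
theta kin 0.9056370917752543
-2.5 0.9175 [-0.7 -0.5 -0.   0.1  0.   0.1  0.  -0.1]
0 0.8997 [-0.7 -0.5 -0.   0.1  0.   0.1  0.  -0.1]
2.5 0.8818 [-0.7 -0.5 -0.   0.1  0.   0.1  0.  -0.1]
red (array([225.63157895, 210.52631579]), np.int32(19)) (array([245.83333333, 187.41666667]), np.int32(12)) yel (array([230.33333333, 205.        ]), np.int32(18)) (array([249.5, 189. ]), np.int32(6)) [(array([239.21428571, 228.92857143]), np.int32(42)), (array([262.        , 235.18181818]), np.int32(22)), (array([136.29136691, 118.68705036]), np.int32(278)), (array([181.0049505 , 160.47772277]), np.int32(404))]
pose [5.53556e+02 7.25493e+01 2.80700e-01] index 0.8823122698837338 flap 0.8835465890188479 yel [128.3  94.7  -0.8] sd [0.00599842 0.01847583] sd diff 0.01917515533306721
flap 0.8513952603756292 index 0.8857177415215247 sd [0.02688822 0.00743737] sd diff 0.02481167543907775 cam [-4.0000e-04  3.0000e-04  2.7000e-03 -7.1440e-01 -1.7128e+00 -1.4120e-01]
```

```bash
python3 -c "
from rig import job_done;print(job_done())"
```

```text
the job is handed in; nothing more can be done
None
```

The chamber is open and the job is handed in at about 11.6 s. The arm is still gripping the ball handle with 20 N and holding the flap in line with the red arm, to within what the cameras could resolve.

- **Latch:** I turned it from about 0.18 to 1.22 rad, past the detent. The wrist camera afterwards read about 1.27.
- **Grasp:** I gripped the ball yawed about 38° from the hinge line. Gripping straight along it would have put the gripper body into the red arm and quadrant.
- **Index arm:** It reads about 0.882 rad. Its tip read the same in the pictures taken before and after the lift, to within about half a pixel, so I saw no shift.
- **Flap angle:** The last checks did not fully agree:

| Check | Flap angle (rad) |
|---|---|
| Front edge in the scene view | 0.882 |
| Joint fit over the camera views | 0.884 ± 0.02 |
| Left edge in the wrist view | 0.851 ± 0.025 |
| Arm displacement since the grasp | 0.906 |

I went with the first two. The arm-displacement figure probably reads high because the ball slips a little in the grip. The scene-view figure assumes the flap's mid-plane lies on the hinge line.

- **Steadiness:** At the end the joint speeds were near zero and the tool force was about 6 N.
- **Bystanders:** I did not check the bottles and other things one by one. The arm stayed well above them, and I noticed no unexpected contact forces.

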